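Close an egg mould and show its joint to the inspection camera

ROBOT

A 6-joint arm with a two-finger parallel gripper is mounted at the origin on the work surface. World frame = base frame: x ahead of the robot, y to its left, z up, the work surface at z = 0. Lengths are in mm, angles in rad, forces in N, time in s.
With the tool pointing down it reaches from about 350 to 975 mm from the base axis. Payload 7.1 kg.
Tool frame: the origin (TCP) lies midway between the tips of the shut fingers; the grasp point (between the pads) lies 19 mm behind it (ctrl.grip_point_offset is the distance from the TCP to the grasp point, in mm); z points along the fingers, y is the line along which they close (so a half turn about z gives the same grasp; the last joint's range is limited). The gripper opens to 88 mm and grips with 3 to 60 N. Pads are 20 mm wide; open, the fingers measure 115 mm over their backs; the gripper's body (75 mm by 178 mm) begins 61 mm behind the grasp point.
Start: joints at [1.093, 0.423, 1.63, -0, 1.089, -0.019], TCP at [276.763, 560.363, 222.675] pointing down, gripper open.
Joint ranges: [-3, 3], [-0.9, 2.11], [0.09, 2.58], [-1.31, 4.45], [0.11, 2.69], [-2.54, 2.54]. Speed limits (rad/s): [2.39, 2.39, 3.01, 3.14, 3.14, 3.14].

INTERFACE

Orientations are given as a rotation vector (axis times angle).
In Python, from workcell import get_obs, optics, close_job, spotter, ctrl gives the robot as it stands. The module is installed in compiled form; this text tells all that it offers.
- The arm moves only by the tool move_arm, never from a script. Its argument "rows" is a list of rows, each a list of 5 numbers: the shift along the tool's x, y, z in cm, then the turn about the tool's z in degrees, then the opening in per cent of the stroke, from 0 (shut) to 100 (fully open). A call has 1 to 10 rows; each row shifts and turns the commanded pose from where the row before left it, along the tool's axes as they then stand; what a row does not reach is not made up. A row lasts 1/8 s, in which the tool goes at most 62.5 mm and 10.7 degrees, less where a joint would pass 70% of its speed; a pose out of reach is approached as far as the arm can. A call with a gripper value outside its range is refused whole. The fingers move at their own pace and stop on an object; the grip force is fixed at half the most. Time passes only in rows, so rows that do not move let the fingers close. It gives the time, the measured TCP pose, the force, the opening and the grip force at its end, in the units of the state.
- get_obs(): the state, without advancing time (a new reading comes with each control period).
- optics.get_image(name): name is "scene" or "top" or "wrist"; returns the picture (400x640x3 uint8, blue, green, red); there is no depth.
- optics.calibration(name): a dict with "camera_matrix" (3x3 intrinsics, pixels), "xyz" and "orientation" of the camera in the world. Camera axes: x right, y down, z forward; pixel columns grow to the right and rows downward; lengths in mm; the calibration is good to about 2 mm. A picture is of the moment at which its call begins: read the wrist's pose just before it. calibration takes no time and is no camera call; for the wrist camera it gives the pose at the moment of the call.
- close_job(): hands the job in; it is judged then, once.
Trained networks look in the newest picture that a camera, given by its name, has taken for a name from the list of things; names that differ only in an ending like _2 or _b are one class to them, and where a whole thing is asked for, a point or a joint stands for the part that bears it (a point fixed in the world has none). Each returns a list of dicts, best first, with "conf" (0 to 1); they miss things now and then, are a little off and sometimes report something else, mostly with a low value. They report only what shows in the picture. A call takes as long as a camera call. They do not tell look-alikes from the thing itself.
- spotter.find_in(camera, label): "point" ([column, row] in pixels, amid what is visible of it).
- spotter.regions_of(camera, label): "region" (400x640 bool, what is visible of it) and "point" ([column, row] in pixels, amid what is visible of it).
The state is a dict: "t": time; "qpos": joint angles; "qvel": joint speeds; "joint_torque": joint torques, N m; "ee_pos": TCP position; "orientation": TCP orientation; "ft_force": force on the tool from outside, world axes, zero at the start; "moment": the same for the moment, N m; "width": finger opening in mm; "grasp_force": force on a finger pad.
Only numpy, scipy, OpenCV 4.12 (cv2) and the standard library are available. Lean on these libraries where they do the work, as an engineer would, in place of code of your own. Each camera call takes 0.05 s, during which the arm holds its last target. There are 200 camera calls.

TASK

Bring the two standing halves of the clear egg mould together on the bench, egg faces towards each other, until they close flush with no gap and their edges in line. Then pick the closed mould up as one, without letting it open, and hold it upright in front of the inspection camera: its middle level with the middle of the lens and 12 cm straight out from it, turned so that the joint line between the halves faces the lens. Finish while still holding it there; do not bump the camera and leave the other things on the bench where they are.

Things in the scene. Friction and masses are not known exactly. Their poses are not given: they have to be found in the camera images.
- egg_half_a: One half of a two-part egg mould: a clear plastic block 60 mm wide, 28 deep, 88 tall, standing on its 60 x 28 foot, half a brown egg shell (48 wide, 68 tall) set flush in one 60 x 88 face. About 0.15 kg. Origin: centre of the foot; +x points out of the egg face (at x = +14 mm; plain back at -14), y along the width, z up.
- egg_half_b: Other half, like half a (own +x out of its egg face). It stands before half a, egg face to egg face, 35 to 65 mm clear, up to 15 mm to one side, a little askew. Nothing pulls the halves together (the small steel discs are only inlays). Closed they make a block 56 mm through the joint, 60 wide, 88 tall; the joint is an upright line in the middle of each 56 mm end.
- egg_half_a_face (a point): Centre of half a's egg face, 44 mm above its foot; axes as the half's. When the mould is closed it is the middle of the mould.
- egg_half_b_face (a point): Centre of half b's egg face, 44 mm above its foot; axes as the half's.
- lens (a point): Centre of the front glass of the inspection camera: black, with a 72 mm round ring lamp about the lens (fronts level), on an upright steel column at the far side of the bench. It looks level along this point's -x, roughly towards the robot; y level, z up. Height 190 to 240 mm above the bench. The camera reaches 80 mm back to the column, 20 mm thick, 320 high.
- camera_head: The camera itself with its ring lamp; not to be bumped. Origin at the centre of the lens's front glass, same axes as the lens point. Its fixed stand: the column's axis is 98 mm behind the lens glass (towards +x); the foot plate, 130 mm wide and 14 thick, lies under the column and reaches 50 mm from it towards the robot, so its front edge is 48 mm behind the glass.
- tree_half: Bystander: half of a smaller mould (44 mm wide, 22 mm deep, 64 mm tall) with a fir-tree shape in it, standing 115 to 130 mm behind half a. Origin: centre of the foot.
- tablet: Bystander: chocolate tablet 118 x 50 x 9 mm lying flat on the bench behind half b. Origin: centre of the underside.
- palette_knife: Bystander: palette knife, 210 mm long, lying beside the egg halves on the side away from the robot. Origin: under its middle.
- bar_mould: Bystander: flat clear mould 275 x 135 x 24 mm filled with three brown bars, on the left. Origin: centre of the underside.
- drops_jar: Bystander: brown jar with a steel cap, 80 mm across, 115 mm high, on the right. Origin: centre of the underside.
- steel_bowl: Bystander: steel bowl, 150 mm across, 65 mm high, at the far left. Origin: centre of the underside.
Not all that is in view belongs to the job. What is shaped like the egg_half_b but red is not meant. Leave any purple look-alike of the egg_half_a alone.

How it is judged:
By the outcome, as a careful person would: the job done as asked, in the order asked, and still so for the second after the job is handed in, while the arm keeps its last pose, push and grip.
It also fails if it takes over 64 s, if anything falls off the work surface, if the arm or the gripper's body presses on something with over 40 N, if the wrist force passes 120 N, or if a joint passes its speed limit or range.

## Working session

There is one attempt and no reset: what is moved stays moved. The work goes in short steps, Python scripts to look and compute and a tool call to move; the robot and the scene stay as the last step left them, time stands still between calls to the robot, and variables do not carry over. Pictures are saved under pics/ and viewed, at most 10 in all, crops included, and the job is handed in when it is done.

Besides the shell and the picture viewer there is one more tool, called after "Emit:" in YAML: its name, and indented under it one key for each argument. move_arm: Moves the arm, as the interface text tells. Its arguments: {"type":"object","properties":{"rows":{"type":"array","items":{"type":"array","items":{"type":"number"}}}},"required":["rows"]}

```bash
mkdir -p pics; python3 - <<'E'
from workcell import get_obs, optics, spotter, ctrl
import cv2, numpy as np
o=get_obs(); print(o['t'],o['ee_pos'],o['orientation'],o['width'],ctrl.grip_point_offset)
for c in ("scene","top","wrist"):
    im=optics.get_image(c); cv2.imwrite(f"pics/{c}0.png",im)
    k=optics.calibration(c); print(c,np.round(k['camera_matrix'],1).tolist(),np.round(k['xyz'],1),np.round(k['orientation'],4))
    if c!="wrist":
        for l in ("egg_half_a","camera_head","tree_half","tablet","palette_knife"):
            print(l,[(np.round(d['point']).tolist(),round(d['conf'],2)) for d in spotter.find_in(c,l)])
E
```

```text
0.0 [276.52869558 559.87786715 221.91123733] [-7.14290601e-01 -3.05894282e+00  2.34508737e-03] 87.70407544075577 18.700000000000003
scene [[420.7, 0.0, 324.2], [0.0, 420.7, 191.8], [0.0, 0.0, 1.0]] [1220.9 -614.8  678.6] [-1.9652 -0.9068  0.4716]
egg_half_a [([292.0, 224.0], 0.87), ([264.0, 231.0], 0.84), ([304.0, 202.0], 0.74), ([238.0, 209.0], 0.62), ([340.0, 240.0], 0.25)]
camera_head [([392.0, 202.0], 0.67)]
tree_half [([215.0, 245.0], 0.79)]
tablet []
palette_knife [([288.0, 276.0], 0.66)]
top [[418.5, 0.0, 319.0], [0.0, 418.5, 195.4], [0.0, 0.0, 1.0]] [ 373.8  -11.4 1410.8] [-2.1392  2.1433 -0.1635]
egg_half_a [([370.0, 216.0], 0.76), ([346.0, 212.0], 0.61), ([322.0, 228.0], 0.6), ([371.0, 256.0], 0.51)]
camera_head [([327.0, 120.0], 0.87)]
tree_half [([403.0, 229.0], 0.46)]
tablet [([320.0, 194.0], 0.81)]
palette_knife [([368.0, 183.0], 0.72)]
wrist [[279.6, 0.0, 324.3], [0.0, 279.6, 201.0], [0.0, 0.0, 1.0]] [210.4 593.1 383.8] [2.4614 1.5305 0.2126]
```

View pics/scene0.png

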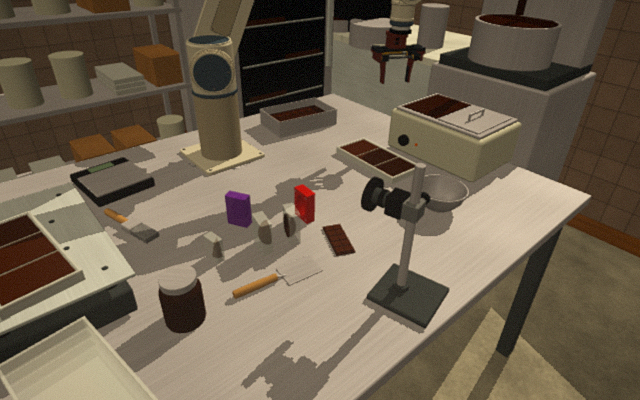

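View pics/top0.png

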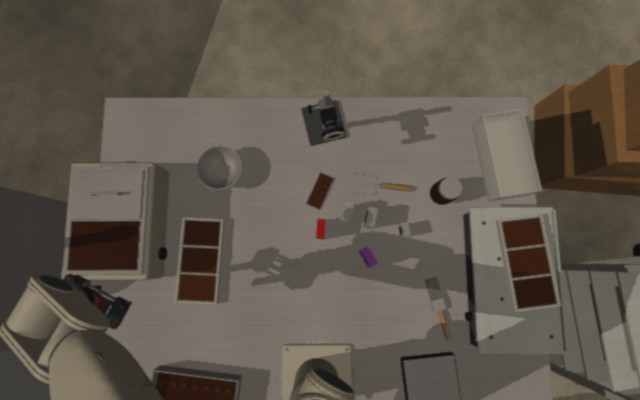

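Candidates for the halves in the scene picture: clear blocks (264,231) and (292,224), which are wanted. Look-alikes are the red block (304,202) and the purple one (238,209). The tree half is at (215,245). In the top view the clear pair is at (370,216) and (346,212), red at (322,228), purple at (371,256). I'll check the choice in a close crop and compute positions.

```bash
cat > h.py <<'E'
from workcell import get_obs, optics, spotter, ctrl
import cv2, numpy as np
from scipy.spatial.transform import Rotation as R
def cal(c):
    k=optics.calibration(c); return np.array(k['camera_matrix']),np.array(k['xyz']),R.from_rotvec(k['orientation']).as_matrix()
def ray(k,p):
    K,t,M=k; return t,M@np.linalg.inv(K)@np.array([p[0],p[1],1.])
def onz(k,p,z):
    t,d=ray(k,p); return t+d*(z-t[2])/d[2]
def proj(k,X):
    K,t,M=k; q=(np.atleast_2d(X)-t)@M@K.T; return q[:,:2]/q[:,2:]
def tri(obs):
    A=np.zeros((3,3));b=np.zeros(3)
    for k,p in obs:
        t,d=ray(k,p); d=d/np.linalg.norm(d); P=np.eye(3)-np.outer(d,d); A+=P;b+=P@t
    return np.linalg.solve(A,b)
def plan(xyz,yaw=None):
    "shift in tool axes (cm) and turn (deg) to TCP xyz; yaw = world angle of tool y (deg, mod 180)"
    o=get_obs(); M=R.from_rotvec(o['orientation']).as_matrix()
    y0=np.degrees(np.arctan2(M[1,1],M[0,1])); s=(np.array(xyz)-o['ee_pos'])@M/10
    dw=0 if yaw is None else (yaw-y0+90)%180-90
    print('t',round(o['t'],2),'tcp',o['ee_pos'].round(1),'yaw',round(y0,2),'q6',o['qpos'][5].round(3),'F',np.round(o['ft_force'],1),'w',round(o['width'],1),'| shift cm',s.round(2),'turn',round(-dw,2))
E
python3 - <<'E'
from h import *
k=cal("top"); s=cal("scene")
for n,p,z in (("b",(346,212),60),("a",(370,216),60),("red",(322,228),70),("purple",(371,256),70),("tree",(403,229),40),("tablet",(320,190),9),("jar",(446,190),60)):
    print(n,onz(k,p,z).round())
print("tri a,b,cam",tri([(k,(370,216)),(s,(264,231))]).round(),tri([(k,(346,212)),(s,(292,224))]).round(),tri([(k,(327,132)),(s,(372,194))]).round())
plan((500,-100,300),0)
t=k
K,T,M=cal("wrist"); o=get_obs(); Mt=R.from_rotvec(o['orientation']).as_matrix()
print("cam in tool",Mt.T@(T-o['ee_pos']),"\n",(Mt.T@M).round(3))
im=cv2.imread("pics/scene0.png")[170:300,190:400]; im2=cv2.imread("pics/top0.png")[90:280,280:470]
im=cv2.resize(im,None,fx=3.7,fy=3.7,interpolation=2); cv2.imwrite("pics/c1.png",im)
E
```

```text
b [528. -98.  60.]
a [ 515. -176.   60.]
red [475. -20.  70.]
purple [ 386. -175.   70.]
tree [ 474. -285.   40.]
tablet [609. -14.   9.]
jar [ 600. -426.   60.]
tri a,b,cam [ 517. -175.   53.] [530. -98.  46.] [743. -39. 217.]
t 0.65 tcp [276.8 560.4 222.7] yaw 63.71 q6 -0.019 F [ 0.1  0.3 -0.1] w 87.5 | shift cm [-49.26 -49.32  -7.73] turn 63.71
cam in tool [ 7.40287748e+01 -1.22858515e-02 -1.61127246e+02] 
 [[ 0.001 -0.962 -0.273]
 [ 1.     0.001 -0.   ]
 [ 0.001 -0.273  0.962]]
```

View pics/c1.png

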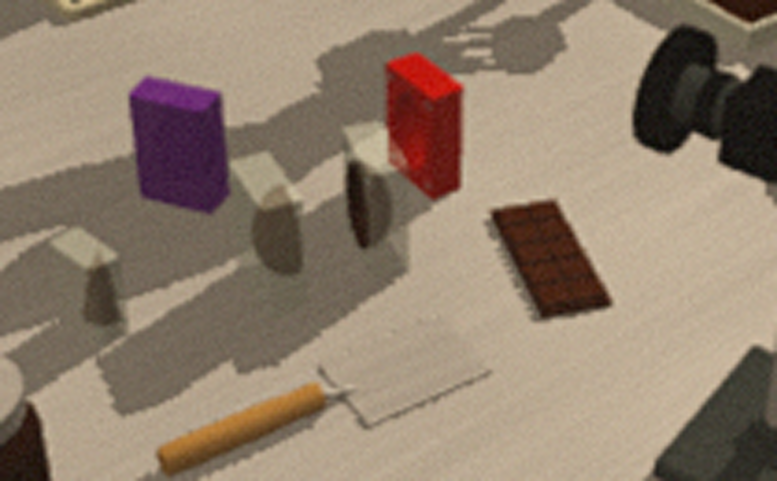

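The crop shows the two clear halves with their egg shells, at crop (275,215) and (370,190). The red block stands close behind b, purple is apart, and the tree half is at (95,280). The choice holds: a ≈ (517,-175) and b ≈ (530,-98). I'll move above them for a wrist view.

Emit:
move_arm:
  rows:
    - [-4, -4, 0, 0, 100]
    - [-4, -4, 0, 0, 100]
    - [-4, -4, 0, 0, 100]
    - [-4, -4, 0, 0, 100]
    - [-4, -4, 0, 0, 100]
    - [-4, -4, 0, 0, 100]
    - [-4, -4, 0, 0, 100]
    - [-4, -4, 0, 0, 100]
    - [-4, -4, 0, 0, 100]
    - [-4, -4, 0, 0, 100]

```text
t: 1.9
ee_pos: [458.8, 22.7, 223.1]
orientation: [0.714, 3.058, 0.001]
ft_force: [0.8, 1.1, 0.7]
width: 87.8
grasp_force: 0.0
```

Emit:
move_arm:
  rows:
    - [-4, -4, 0, 0, 100]
    - [-4, -4, 0, 0, 100]
    - [-2, -2, 0, 0, 100]
    - [0, 0, 0, 10, 100]
    - [0, 0, 0, 10, 100]
    - [0, 0, 0, 10, 100]
    - [0, 0, 0, 10, 100]
    - [0, 0, 0, 10, 100]
    - [0, 0, 0, 10, 100]
    - [0, 0, 0, 10, 100]

```text
t: 3.15
ee_pos: [503.7, -109.4, 222.8]
orientation: [2.346, 2.089, 0.0]
ft_force: [-0.1, -0.5, 0.3]
width: 88.0
grasp_force: 0.0
```

```bash
python3 - <<'E'
from h import *
plan((522,-137,222),-10)
cv2.imwrite("pics/w1.png",optics.get_image("wrist"))
k=cal("wrist")
print(proj(k,[[517,-175,88],[530,-98,88],[522,-137,88]]).round())
E
```

```text
t 3.15 tcp [ 503.7 -109.4  222.8] yaw -6.62 q6 -0.121 F [-0.1 -0.5  0.3] w 88.0 | shift cm [-2.53  2.14  0.08] turn 3.38
[[342. 246.]
 [346. 179.]
 [343. 214.]]
```

View pics/w1.png

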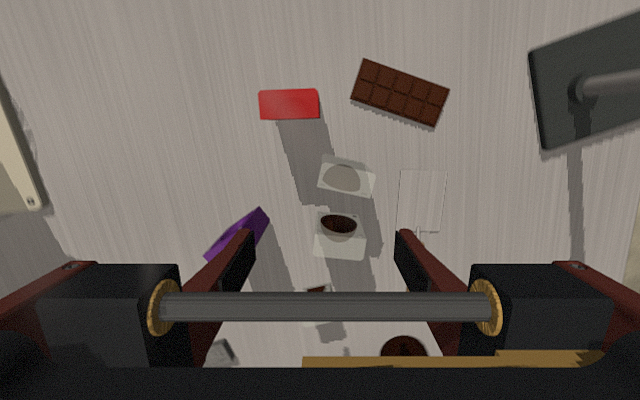

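The picture shows b's top at about (346,178), a's top at about (341,240), and the knife blade from column 398. I'll enlarge it for corners.

```bash
python3 - <<'E'
from h import *
im=cv2.imread("pics/w1.png")[145:270,300:420]
cv2.imwrite("pics/c2.png",cv2.resize(im,None,fx=4.8,fy=4.8,interpolation=cv2.INTER_CUBIC))
k=cal("wrist")
for p in ((398,232),(400,170),(447,170)): print(onz(k,p,2).round())
E
```

```text
[ 602. -203.    2.]
[ 609. -112.    2.]
[ 674. -120.    2.]
```

View pics/c2.png

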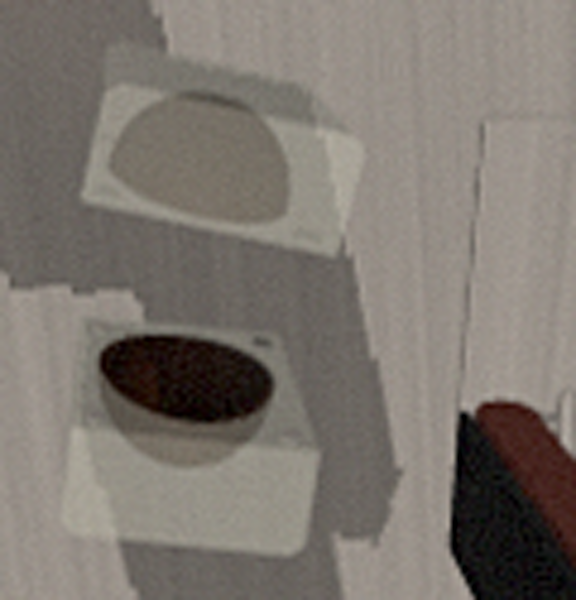

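```bash
cat >> h.py <<'E'
def rect(k,pts,z=88):
    "centre, yaw of width direction, sizes of a top face given 4 pixel corners in order"
    P=np.array([onz(k,p,z)[:2] for p in pts]); w=(P[1]-P[0]+P[2]-P[3])/2; d=(P[3]-P[0]+P[2]-P[1])/2
    print('c',P.mean(0).round(1),'yaw w',np.degrees(np.arctan2(w[1],w[0])).round(1),'yaw d',np.degrees(np.arctan2(d[1],d[0])).round(1),'w,d',np.hypot(*w).round(1),np.hypot(*d).round(1)); return P.mean(0)
E
python3 - <<'E'
from h import *
k=cal("wrist"); f=lambda L:[(x/4.8+300,y/4.8+145) for x,y in L]
b=rect(k,f([(105,85),(362,148),(337,255),(82,200)])); a=rect(k,f([(72,428),(320,450),(300,555),(62,530)]))
rect(k,[(258,90),(319,90),(320,119),(262,121)])
rect(k,[(204,257),(262,208),(269,218),(222,262)])
plan((*a,30),-8)
E
```

```text
c [529.6 -99.8] yaw w -20.1 yaw d -107.8 w,d 59.4 25.9
c [ 513.8 -176.5] yaw w -13.0 yaw d -103.7 w,d 58.9 27.4
c [481.1 -15.8] yaw w -6.0 yaw d -93.9 w,d 59.7 28.5
c [ 401.1 -149.4] yaw w 34.5 yaw d -40.5 w,d 86.3 16.5
t 3.2 tcp [ 503.7 -109.4  222.8] yaw -7.01 q6 -0.115 F [-0.   0.1 -1. ] w 88.1 | shift cm [-6.54  1.82 19.28] turn 0.99
```

Sizes agree with the description (59×27): a is at (514,-176.5), yaw -13°; b at (530,-100), yaw -20°. First I'll square a up with the gripper across its width.

Emit:
move_arm:
  rows:
    - [-3.3, 0.9, 0, 0, 100]
    - [-3.3, 0.9, 0, 0, 100]
    - [0, 0, 0, 6, 100]
    - [0, 0, 5, 0, 100]
    - [0, 0, 5, 0, 100]
    - [0, 0, 4, 0, 100]
    - [0, 0, 2.5, 0, 100]
    - [0, 0, 1.5, 0, 100]
    - [0, 0, 0, 0, 100]
    - [0, 0, 0, 0, 100]

```text
t: 4.45
ee_pos: [515.0, -177.2, 43.6]
orientation: [2.445, 1.971, 0.001]
ft_force: [-0.2, 0.7, 0.1]
width: 87.8
grasp_force: 0.0
```

```bash
python3 - <<'E'
from h import *
plan((513.8,-176.5,30),-13)
cv2.imwrite("pics/w2.png",optics.get_image("wrist"))
E
```

```text
t 4.45 tcp [ 515.  -177.2   43.6] yaw -12.26 q6 -0.139 F [-0.2  0.7  0.1] w 87.8 | shift cm [ 0.04 -0.14  1.36] turn 0.74
```

View pics/w2.png

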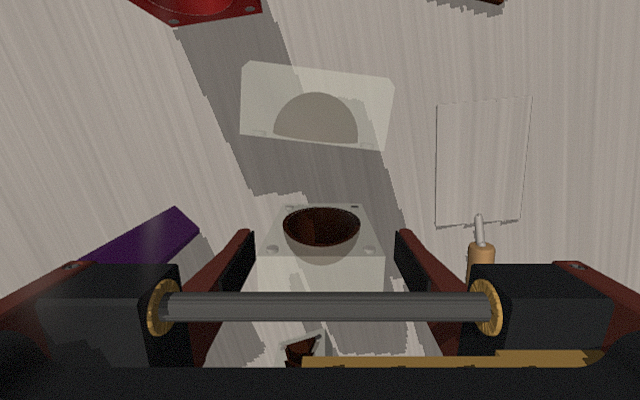

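a sits centred between the fingers (egg at (321,230)), and b's top is at about (317,105). Going down to grip.

Emit:
move_arm:
  rows:
    - [0, 0, 1.3, 0.5, 100]
    - [0, 0, 0, 0, 75]
    - [0, 0, 0, 0, 60]
    - [0, 0, 0, 0, 60]
    - [0, 0, 0, 0, 60]
    - [0, 0, 0, 0, 60]
    - [0, 0, 0, 0, 60]
    - [0, 0, 0, 0, 60]

```text
t: 5.5
ee_pos: [514.3, -176.9, 29.8]
orientation: [2.455, 1.96, 0.0]
ft_force: [-0.5, 0.5, 1.9]
width: 59.5
grasp_force: 30.0
```

```bash
python3 - <<'E'
from h import *
plan((513.8,-176.5,30),-13)
k=cal("wrist")
cv2.imwrite("pics/w3.png",optics.get_image("wrist"))
E
```

```text
t 5.5 tcp [ 514.3 -176.9   29.8] yaw -12.79 q6 -0.13 F [-0.5  0.5  1.9] w 59.5 | shift cm [ 0.03 -0.06 -0.02] turn 0.21
```

View pics/w3.png

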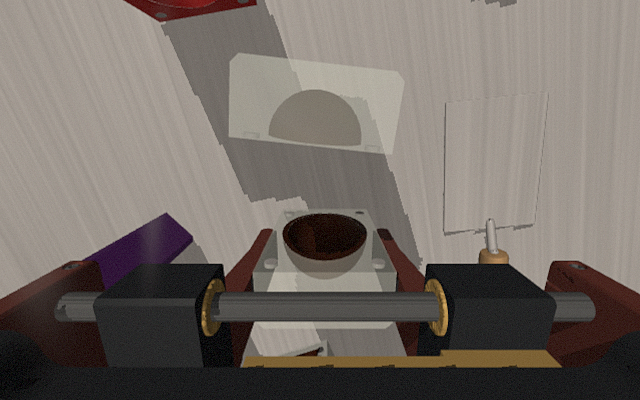

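```bash
python3 - <<'E'
from h import *
k=cal("wrist"); o=get_obs(); M=R.from_rotvec(o['orientation']).as_matrix()
c=rect(k,[(235,54),(404,74),(393,153),(229,135)])
print("b in tool cm",((np.r_[c,88]-o['ee_pos'])@M)[:2].round(1), [((onz(k,p,88)-o['ee_pos'])@M)[:2].round(1).tolist() for p in ((252,272),(398,272),(320,272))])
E
```

```text
c [529.8 -98.6] yaw w -18.9 yaw d -109.7 w,d 58.3 26.6
b in tool cm [79.8 -2.3] [[14.8, -29.1], [14.8, 31.1], [14.8, -1.0]]
```

b lies 79.8 mm ahead along tool x, 2 mm off and 6° askew. I'll open, slide straight along tool x to straddle b and grip it, which squares it to the same line.

Emit:
move_arm:
  rows:
    - [0, 0, 0, 0, 100]
    - [0, 0, 0, 0, 100]
    - [0, 0, 0, 0, 100]
    - [0, 0, 0, 0, 100]
    - [2, 0, 0, 0, 100]
    - [2, 0, 0, 0, 100]
    - [2, 0, 0, 0, 100]
    - [2, 0, 0, 0, 100]
    - [0, 0, 0, 0, 100]

```text
t: 6.68
ee_pos: [532.4, -97.1, 29.7]
orientation: [2.452, 1.964, 0.0]
ft_force: [-0.3, -0.2, 0.0]
width: 87.8
grasp_force: 0.0
```

Emit:
move_arm:
  rows:
    - [0, 0, 0, 0, 80]
    - [0, 0, 0, 0, 70]
    - [0, 0, 0, 0, 60]
    - [0, 0, 0, 0, 60]
    - [0, 0, 0, 0, 60]
    - [0, 0, 0, 0, 60]
    - [0, 0, 0, 0, 60]

```text
t: 7.55
ee_pos: [532.0, -98.9, 29.6]
orientation: [2.455, 1.96, 0.0]
ft_force: [1.1, -0.8, -1.3]
width: 61.3
grasp_force: 29.2
```

```bash
python3 - <<'E'
from h import *
plan((514.3,-176.9,30),-12.8)
k=cal("wrist")
cv2.imwrite("pics/w4.png",optics.get_image("wrist"))
E
```

```text
t 7.55 tcp [532.  -98.9  29.6] yaw -12.79 q6 0.017 F [ 1.1 -0.8 -1.3] w 61.3 | shift cm [-8.   -0.   -0.04] turn 0.01
```

View pics/w4.png

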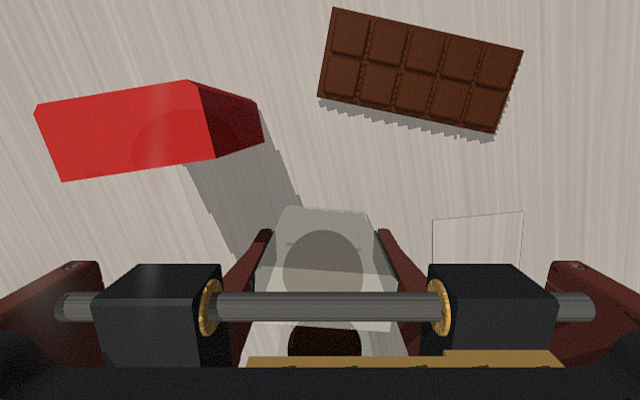

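Width 61.3 and the slanted back edge (255,266)→(397,275) show b is still about 3.5° askew in the pads. I'll loosen, turn to match b, regrip and turn back.

Emit:
move_arm:
  rows:
    - [0, 0, 0, 0, 85]
    - [0, 0, 0, 0, 85]
    - [0, 0, 0, 4, 85]
    - [0, 0, 0, 0, 85]
    - [0, 0, 0, 0, 70]
    - [0, 0, 0, 0, 60]
    - [0, 0, 0, 0, 60]
    - [0, 0, 0, 0, 60]
    - [0, 0, 0, 0, 60]

```text
t: 8.72
ee_pos: [532.0, -98.9, 29.7]
orientation: [2.522, 1.874, 0.0]
ft_force: [0.3, 0.8, 0.9]
width: 60.0
grasp_force: 29.9
```

```bash
python3 - <<'E'
from h import *
plan((514.3,-176.9,30),-12.8)
for _ in range(3):
    im=optics.get_image("wrist"); print(round(get_obs()['width'],2))
im=im[190:340,230:410]
cv2.imwrite("pics/w5.png",cv2.resize(im,None,fx=4,fy=4,interpolation=cv2.INTER_CUBIC))
E
```

```text
t 8.72 tcp [532.  -98.9  29.7] yaw -16.78 q6 0.087 F [0.3 0.8 0.9] w 60.0 | shift cm [-7.98  0.55 -0.03] turn -3.98
60.23
59.68
59.9
```

View pics/w5.png

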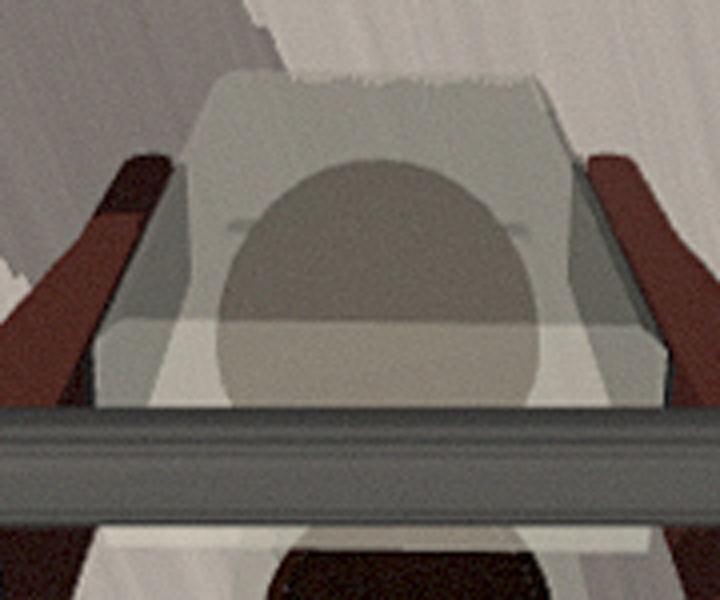

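b now sits square in the pads (width 60.0, back edge level at row ~320 of the crop). I'll turn back to a's yaw and slide b onto a, with a little overtravel.

Emit:
move_arm:
  rows:
    - [0, 0, 0, -4, 60]
    - [0, 0, 0, 0, 60]
    - [-1, 0, 0, 0, 60]
    - [-1.2, 0, 0, 0, 60]
    - [-1.2, 0, 0, 0, 60]
    - [-1, 0, 0, 0, 60]
    - [-0.4, 0, 0, 0, 60]
    - [-0.3, 0, 0, 0, 60]
    - [-0.3, 0, 0, 0, 60]
    - [-0.3, 0, 0, 0, 60]

```text
t: 10.12
ee_pos: [519.4, -154.4, 29.7]
orientation: [-2.455, -1.961, -0.0]
ft_force: [0.5, 2.6, 1.1]
width: 60.2
grasp_force: 29.9
```

Emit:
move_arm:
  rows:
    - [-0.3, 0, 0, 0, 60]
    - [0, 0, 0, 0, 60]
    - [0, 0, 0, 0, 60]

```text
t: 10.5
ee_pos: [518.6, -157.6, 29.7]
orientation: [2.455, 1.96, -0.0]
ft_force: [-0.0, -1.1, 1.5]
width: 60.0
grasp_force: 29.9
```

```bash
python3 - <<'E'
from h import *
plan((514.3,-176.9,30),-12.8)
o=get_obs(); M=R.from_rotvec(o['orientation']).as_matrix()
# foot plate front edge from w1 (pose then: yaw -6.4, tcp 503.7 -109.4 222.8)
k=cal("wrist"); T=M.T@(k[1]-o['ee_pos']); C=M.T@k[2]
M1=R.from_rotvec([2.346,2.089,0]).as_matrix(); k1=(k[0],np.array([503.7,-109.4,222.8])+M1@T,M1@C)
p=[onz(k1,q,14) for q in ((529,50),(545,150))]; d=p[0]-p[1]; print("plate edge",[x.round(1) for x in p],np.hypot(*d[:2]),np.degrees(np.arctan2(d[1],d[0])))
im=optics.get_image("wrist"); cv2.imwrite("pics/w6.png",im)
for c in("top","scene"):
    im=optics.get_image(c); cv2.imwrite(f"pics/{c}6.png",im)
    for r in spotter.regions_of(c,"camera_head")[:2]:
        m=r['region'].astype(np.uint8); print(c,r['conf'],np.round(r['point']),m.sum(),cv2.boundingRect(m))
        cv2.imwrite(f"pics/m_{c}.png",m*255)
E
```

```text
t 10.5 tcp [ 518.6 -157.6   29.7] yaw -12.78 q6 -0.093 F [-0.  -1.1  1.5] w 60.0 | shift cm [-1.97  0.   -0.03] turn 0.02
plate edge [array([765.3,  17.9,  14. ]), array([ 796. , -104.4,   14. ])] 126.07124915677292 104.11983741019293
top 0.69 [329. 121.] 743 (307, 99, 38, 42)
scene 0.98 [391. 199.] 1706 (361, 176, 69, 46)
```

Contact is made: b was slid in, and a should have been pushed about 8 mm. Now I'll open, lift, turn 90° and straddle along the joint axis.

Emit:
move_arm:
  rows:
    - [0, 0, 0, 0, 100]
    - [0, 0, 0, 0, 100]
    - [0, 0, 0, 0, 100]
    - [0, 0, 0, 0, 100]
    - [0, 0, -3, 0, 100]
    - [0, 0, -5, 0, 100]
    - [-1.4, 0, -2, 0, 100]
    - [0, 0, 0, -10, 100]
    - [0, 0, 0, -10, 100]
    - [0, 0, 0, -10, 100]

```text
t: 12.0
ee_pos: [515.5, -171.1, 129.8]
orientation: [1.857, 2.534, 0.0]
ft_force: [-0.4, 0.8, 0.1]
width: 87.4
grasp_force: 0.0
```

```bash
python3 - <<'E'
from h import *
plan((515.5,-171.3,25),77.2)
k=cal("wrist"); im=optics.get_image("wrist"); cv2.imwrite("pics/w7.png",im)
p=proj(k,[[515.5,-171.3,88]])[0].round(); print(p)
rs=spotter.regions_of("wrist","egg_half_a")
for r in rs:
    m=r['region'].astype(np.uint8); print(r['conf'],np.round(r['point']),m.sum(),cv2.boundingRect(m))
E
```

```text
t 12.0 tcp [ 515.5 -171.1  129.8] yaw 17.54 q6 -0.648 F [-0.4  0.8  0.1] w 87.4 | shift cm [-2.000e-02 -1.000e-02  1.048e+01] turn -59.66
[323. 222.]
0.89 [316. 233.] 2600 (277, 195, 80, 71)
0.7 [341.  20.] 3243 (294, 0, 93, 53)
0.69 [334. 198.] 3728 (293, 158, 83, 81)
0.61 [173. 162.] 4525 (114, 135, 124, 58)
```

Emit:
move_arm:
  rows:
    - [0, 0, 0, -10, 100]
    - [0, 0, 0, -10, 100]
    - [0, 0, 0, -10, 100]
    - [0, 0, 0, -10, 100]
    - [0, 0, 0, -10, 100]
    - [0, 0, 0, -10, 100]
    - [0, 0, 3.2, 0, 100]
    - [0, 0, 0, 0, 100]

```text
t: 13.1
ee_pos: [514.0, -170.5, 96.1]
orientation: [-0.354, -3.117, -0.002]
ft_force: [-0.3, -0.3, 0.7]
width: 87.9
grasp_force: 0.0
```

```bash
python3 - <<'E'
from h import *
plan((515.5,-171.3,26),77.2)
k=cal("wrist"); im=optics.get_image("wrist"); cv2.imwrite("pics/w8.png",im)
o=get_obs()
M=R.from_rotvec(o['orientation']).as_matrix()
for r in spotter.regions_of("wrist","egg_half_a"):
    m=r['region'].astype(np.uint8); print(r['conf'],np.round(r['point']),m.sum(),cv2.boundingRect(m))
g=np.array([[x,y,88-o['ee_pos'][2]] for x in (-30,30) for y in (-28,0,28)],float)
g[:,2]*=-1
print(proj(k,o['ee_pos']+g@M.T).round().tolist())
t=im[120:330,200:440]; cv2.imwrite("pics/w8c.png",cv2.resize(t,None,fx=3.3,fy=2.8,interpolation=cv2.INTER_CUBIC)[:590])
E
```

```text
t 13.1 tcp [ 514.  -170.5   96.1] yaw 77.03 q6 -1.687 F [-0.3 -0.3  0.7] w 87.9 | shift cm [-0.19 -0.05  7.01] turn -0.17
0.95 [346. 230.] 4438 (325, 175, 47, 108)
0.91 [538. 129.] 11325 (470, 73, 129, 110)
0.89 [304. 228.] 4477 (282, 174, 46, 110)
0.78 [289.  38.] 5699 (224, 0, 111, 98)
[[284.0, 281.0], [324.0, 281.0], [365.0, 281.0], [280.0, 196.0], [325.0, 196.0], [369.0, 196.0]]
```

View pics/w8c.png

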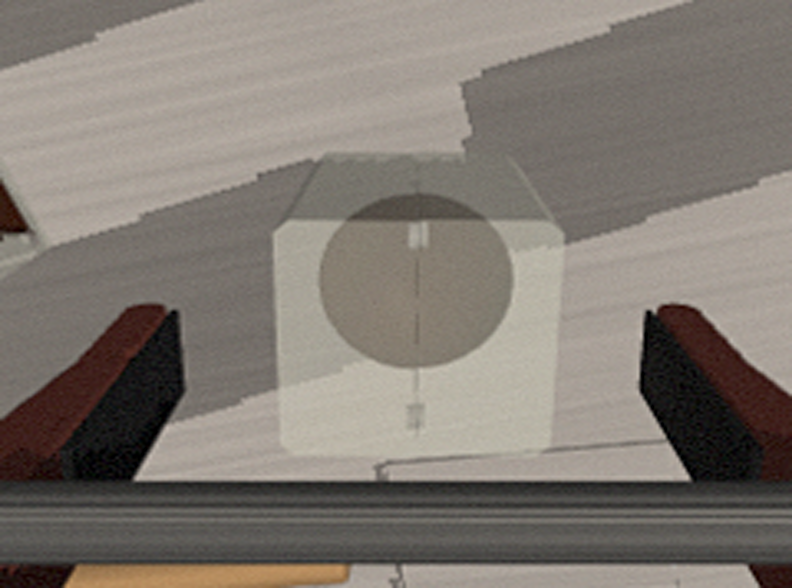

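The mould is closed with edges in line: the joint is at crop x≈417, with the block spanning 273–563. It's offset from the tool by about 1 mm. I'll descend and grip along the joint axis.

Emit:
move_arm:
  rows:
    - [-0.1, 0.1, 2, 0, 100]
    - [0, 0, 3, 0, 100]
    - [0, 0, 2, 0, 100]
    - [0, 0, 0, 0, 85]
    - [0, 0, 0, 0, 75]
    - [0, 0, 0, 0, 55]
    - [0, 0, 0, 0, 40]
    - [0, 0, 0, 0, 40]
    - [0, 0, 0, 0, 40]
    - [0, 0, 0, 0, 40]

```text
t: 14.45
ee_pos: [517.5, -170.6, 28.7]
orientation: [0.35, 3.12, -0.001]
ft_force: [-0.2, -0.2, 6.7]
width: 56.2
grasp_force: 29.9
```

Emit:
move_arm:
  rows:
    - [0, 0, 0, 0, 40]
    - [0, 0, 0, 0, 40]

```text
t: 14.7
ee_pos: [517.5, -170.6, 28.7]
orientation: [0.35, 3.12, -0.001]
ft_force: [-0.2, 0.4, 6.2]
width: 55.7
grasp_force: 29.9
```

```bash
python3 - <<'E'
from h import *
plan((590,-100,330),77.2)
for _ in range(3): im=optics.get_image("wrist"); print(round(get_obs()['width'],2))
for r in spotter.regions_of("wrist","egg_half_a")[:3]:
    m=r['region'].astype(np.uint8); print(r['conf'],np.round(r['point']),m.sum(),cv2.boundingRect(m))
E
```

```text
t 14.7 tcp [ 517.5 -170.6   28.7] yaw 77.2 q6 -1.688 F [-0.2  0.4  6.2] w 55.7 | shift cm [ -5.55   8.48 -30.12] turn 0.0
55.7
56.27
56.12
0.96 [356. 261.] 8497 (324, 186, 72, 171)
0.9 [295. 257.] 8671 (255, 186, 72, 172)
0.77 [588. 128.] 14211 (521, 54, 119, 148)
```

Emit:
move_arm:
  rows:
    - [0, 0, -0.5, 0, 40]
    - [0, 0, -1, 0, 40]
    - [0, 0, 0, 0, 40]
    - [0, 0, 0, 0, 40]

```text
t: 15.4
ee_pos: [516.8, -170.3, 42.8]
orientation: [0.35, 3.122, -0.0]
ft_force: [0.5, 0.1, -2.8]
width: 55.6
grasp_force: 29.9
```

```bash
python3 - <<'E'
from h import *
plan((590,-100,330),77.2)
for _ in range(3): im=optics.get_image("wrist"); o=get_obs(); print(round(o['width'],2),o['ft_force'].round(1),np.round(o['moment'],2))
for r in spotter.regions_of("wrist","egg_half_a")[:3]:
    m=r['region'].astype(np.uint8); print(r['conf'],np.round(r['point']),m.sum(),cv2.boundingRect(m))
E
```

```text
t 15.4 tcp [ 516.8 -170.3   42.8] yaw 77.21 q6 -1.688 F [ 0.5  0.1 -2.8] w 55.6 | shift cm [ -5.59   8.48 -28.72] turn 0.01
55.81 [-0.2 -0.5 -3.1] [ 0.02 -0.01  0.02]
56.2 [ 0.1  0.8 -2.6] [ 0.01 -0.01 -0.02]
55.7 [-0.1 -0.1 -4. ] [ 0.03 -0.01  0.02]
0.73 [584. 128.] 15284 (509, 56, 131, 147)
0.64 [295. 258.] 8634 (256, 185, 70, 173)
0.55 [297.  32.] 5941 (226, 0, 113, 86)
```

The weight of both halves (about 3 N) hangs on the wrist and the width stays 56, so the mould came up as one. I'll rise to view the lens.

Emit:
move_arm:
  rows:
    - [0, 0, -4, 0, 40]
    - [0, 0, -4, 0, 40]
    - [0, 0, -4, 0, 40]
    - [0, 0, -4, 0, 40]
    - [0, 0, -4, 0, 40]
    - [0, 0, -4, 0, 40]
    - [-1.5, 2, -2, 0, 40]
    - [-2, 3.5, -2, 0, 40]
    - [-2, 3, -1, 0, 40]
    - [0, 0, 0, 0, 40]

```text
t: 16.85
ee_pos: [590.7, -98.1, 333.0]
orientation: [0.346, 3.121, 0.0]
ft_force: [-0.6, 0.4, -4.3]
width: 56.0
grasp_force: 29.9
```

```bash
python3 - <<'E'
from h import *
plan((590,-100,330),77.2)
k=cal("wrist"); im=optics.get_image("wrist"); cv2.imwrite("pics/w9.png",im); np.savez("pics/w9k.npz",K=k[0],t=k[1],M=k[2])
print("pred lens",proj(k,[[734,-55,217],[743,-39,217]]).round(), "plate",proj(k,[[780,-43,14]]).round())
for l in ("lens","camera_head"):
  for r in spotter.regions_of("wrist",l)[:2]:
    m=r['region'].astype(np.uint8); print(l,r['conf'],np.round(r['point'],1),m.sum(),cv2.boundingRect(m)); 
    cv2.imwrite(f"pics/w9_{l}.png",m*255)
# coarse text render of the gray image around the camera
g=cv2.cvtColor(im,cv2.COLOR_BGR2GRAY); x,y=proj(k,[[738,-47,217]])[0].astype(int); print(x,y)
s=g[max(0,y-60):y+50:3,max(0,x-75):x+75:2]
for r in s: print(''.join(" .:-=+*#%@"[min(9,v//22)] for v in r))
E
```

```text
t 16.85 tcp [590.7 -98.1 333. ] yaw 77.36 q6 -1.535 F [-0.6  0.4 -4.3] w 56.0 | shift cm [ 0.03 -0.2   0.3 ] turn 0.16
pred lens [[388. 306.]
 [403. 310.]] plate [[375. 257.]]
lens 0.5 [393.5 346. ] 248 (387, 324, 15, 34)
camera_head 0.77 [392.3 341.9] 306 (386, 324, 15, 33)
395 307
++++++++++++++++++++++=##+++++++++++++:..:::=#*#*#*#######**#######*#####**
+++++++++++++++++++++++*#+++++++++++++.:-::::*###########**##*#*#*****#*##*
+++++++++++++++++++++++*#+++++++++++++..::::::###*#**######*#*###*##******#
+++++++++++++++++++++++**++++++++++++=.:.:::::=##**#*#*####******#*#*#*####
+++++++++++++++++++++++*+++++++++++++-....:-:::*###*#*#*#####**#*#####*****
++++++++++++++++++++=++++++++++++++++...:...::::###########################
+++++++++++++++++++++++**++++++++++++ .......:::=#.  . .    .  .   .   .. .
+++++++++++++++++++++++**+=++++++++++ .........-:*     . . .    .. .       
++++++++++++++++++++++*+**+++++++++++...........::   . .   .  . ... .. .  .
+++++++++++++++++=++++*+**+++++++++++............: .  . ...  .  ..  . ... .
+++++++++++++++++++++*****++++++++++=... .........     .
[... 1295 characters left out ...]
+  .............
#***###################*=+****#***===.......  ..     ::-:-==  .............
#*#*####################*++=+*#######- . .. . .     . .--=-   .............
****#####################*++++++++    ........       .        .............
##########################*+++++++     .......               ..............
############################*+++++     .... ..          . .. ..............
#################################*=     ......    .          ..............
#################################**.  .. .....        .  ......:::......:::
#################################+++    .......         .::::-=------::::::
####################**#***#####*++++     .....     .    ::::::::-----::::-:
```

The lens is hidden behind the gripper in this pose. I'll turn the tool so the inspection camera appears at the image side, and measure there.

Emit:
move_arm:
  rows:
    - [0, 0, 0, 10, 40]
    - [0, 0, 0, 10, 40]
    - [0, 0, 0, 10, 40]
    - [0, 0, 0, 10, 40]
    - [0, 0, 0, 10, 40]
    - [0, 0, 0, 10, 40]
    - [0, 0, 0, 10, 40]
    - [0, 0, 0, 10, 40]
    - [-3, -3, 0, 0, 40]
    - [0, 0, 0, 0, 40]

```text
t: 18.25
ee_pos: [555.3, -129.9, 332.1]
orientation: [-2.277, -2.162, 0.003]
ft_force: [0.8, 0.9, -3.3]
width: 56.0
grasp_force: 29.9
```

```bash
cat >> h.py <<'E'
def shot(n):
    k=cal("wrist"); im=optics.get_image("wrist"); cv2.imwrite(f"pics/{n}.png",im); np.savez(f"pics/{n}k.npz",K=k[0],t=k[1],M=k[2])
    print("pred lens",proj(k,[[738,-47,217]]).round()[0],"plate edge",proj(k,[[765,18,14],[796,-104,14]]).round().tolist())
    for i,l in enumerate(("lens","camera_head")):
      for j,r in enumerate(spotter.regions_of("wrist",l)[:2]):
        m=r['region'].astype(np.uint8); print(l,round(r['conf'],2),np.round(r['point'],1),m.sum(),cv2.boundingRect(m)); cv2.imwrite(f"pics/{n}_{l}{j}.png",m*255)
    return k,im
E
python3 - <<'E'
from h import *
plan((590,-100,330),77.2)
k,im=shot("w10")
m=cv2.imread("pics/w10_camera_head0.png",0)
x,y,w,h=cv2.boundingRect(m); g=cv2.cvtColor(im,cv2.COLOR_BGR2GRAY)
for r in range(y-8,y+h+8,3): print(r,''.join(" .:-=+*#%@"[min(9,v//22)] for v in g[r,x-12:x+w+8:2]))
E
```

```text
t 18.25 tcp [ 555.3 -129.9  332.1] yaw -2.96 q6 -0.199 F [ 0.8  0.9 -3.3] w 56.0 | shift cm [3.17 3.31 0.2 ] turn -80.16
pred lens [515. 102.] plate edge [[453.0, 66.0], [466.0, 144.0]]
lens 0.66 [565.1  90. ] 9749 (495, 6, 145, 141)
lens 0.32 [376.7 173.9] 1495 (354, 154, 38, 51)
camera_head 0.81 [563.9  90.6] 9622 (495, 6, 145, 141)
-2 . .... . .   .. .. ........ .  .. ....... ....... ....... ............ ........
1 *#*##******#****#**#*#*************#*#***##***+****+*+***+***++++++++++++++++++
4 ***#*#******#***#****#****#****##**#**#**##*#*++*+*+***+**+***+++++++++++++++++
7 ***#*##*#***##*##**#**#*******##****#*#**#**#++*+++++******+++++++++++++++=- ..
10 ***#*#*****#**#*#**##**********#**#*#****#**#+*+++*++*******+**+++++++=.    .. 
13 #**#*#*****#****#**##**********#**#*##***#***+*+++++++***+++*+++*+=.    .. ... 
16 #*#*******###**##*#*#**********#**#**#**##*#*+*++++++++++**++++.       .. . . .
19 #*#*******##**##********#******#**#**##*##*#+*+*++++++++++++++         ..    :=
22 #*#*#***#*##******#*##********###*##*****#**+*+*+*++++++++++++          :-+=+++
25 #*#*#*****##**##
[... 2951 characters left out ...]
****+*++++++*+**+++++++++.:.
133 -:::..:...:=================* . .   -***++++***********+**++++**++****++++++.:.
136 ::-:..-=+==================*      .+***+*****+****+*+**+***++***+*****+++++=.::
139 :-=++======================     .*+++++**+**+*+*****+*+**+**************+**.:.:
142 ===========+#**=========-  .=+###*++*+*****++++***************+***********+...:
145 =======*********#+-:. .++####*****++*+++**++*++**************+************-....
148 +*=====****************************+++++**********************************.:...
151 **=====*#*******#***************#+*+++************************************..:.:
154 **======********#**#***********#*=+****+*********************************:.::::
```

The ring lamp is clearly resolved, centred near (515,107) as predicted. One more view from a shifted position, then a fit.

Emit:
move_arm:
  rows:
    - [4, -2, 0, 0, 40]
    - [4, -2, 0, 0, 40]
    - [0, 0, 0, 0, 40]
    - [0, 0, 0, 0, 40]

```text
t: 18.9
ee_pos: [522.4, -46.1, 332.9]
orientation: [2.273, 2.167, 0.0]
ft_force: [1.0, 0.6, -4.0]
width: 55.8
grasp_force: 29.9
```

```bash
cat > fit.py <<'E'
from h import *
from scipy.optimize import least_squares
from scipy.ndimage import map_coordinates
def edges(im,c):
    g=cv2.GaussianBlur(cv2.cvtColor(im,cv2.COLOR_BGR2GRAY),(3,3),0).astype(float)
    for _ in range(2):
        I=[];O=[]
        for a in np.radians(np.arange(0,360,5)):
            r=np.arange(0,48,.25); v=map_coordinates(g,[c[1]+r*np.sin(a),c[0]+r*np.cos(a)],order=1)
            i=np.argmax(v>62)
            if i==0 or r[i]<5: continue
            I.append((c[0]+r[i]*np.cos(a),c[1]+r[i]*np.sin(a)))
            j=i+16; out=np.where((v[j:]<74))[0]
            if len(out) and out[0]>0: O.append((c[0]+r[j+out[0]]*np.cos(a),c[1]+r[j+out[0]]*np.sin(a)))
        I=np.array(I,np.float32);O=np.array(O,np.float32); e=cv2.fitEllipse(I); c=e[0]
    return I,O,e,cv2.fitEllipse(O)
def circ(C,psi,r,n=360):
    a=np.linspace(0,2*np.pi,n); return C+r*(np.outer(np.cos(a),[-np.sin(psi),np.cos(psi),0])+np.outer(np.sin(a),[0,0,1]))
def res(p,V,useO=True):
    C=p[:3]; e=[]
    for k,I,O in V:
        for P,r in ((I,p[4]),(O,p[5])):
            q=proj(k,circ(C,p[3],r)); D=P[:,None]-q[None]; d=np.hypot(D[...,0],D[...,1]); j=d.argmin(1)
            c=q.mean(0); s=np.sign(np.hypot(*(P-c).T)-np.hypot(*(q[j]-c).T)); e.append(s*d[np.arange(len(P)),j])
    return np.concatenate(e+[[ (p[5]-36)*.5]])
E
python3 - <<'E'
from fit import *
plan((590,-100,330),77.2)
k2,im2=shot("w11")
z=np.load("pics/w10k.npz"); k1=(z['K'],z['t'],z['M'])
V=[]
for k,im in((k1,cv2.imread("pics/w10.png")),(k2,im2)):
    I,O,ei,eo=edges(im,tuple(proj(k,[[740,-49,213]])[0])); print(len(I),len(O),np.round(ei[0],1),np.round(ei[1],1),np.round(eo[0],1),np.round(eo[1],1)); V.append((k,I,O))
for W in (V,V[:1],V[1:]):
    s=least_squares(res,[738,-47,215,np.radians(14),20,36],args=(W,),loss='soft_l1',x_scale=[10,10,10,.1,5,5]); p=s.x
    print(p[:3].round(1),np.degrees(p[3]).round(2),p[4:].round(2),np.abs(s.fun).mean().round(2))
print("tri",tri([(k,cv2.fitEllipse(I)[0]) for k,I,O in V]).round(1))
E
```

```text
t 18.9 tcp [522.4 -46.1 332.9] yaw -2.72 q6 -0.063 F [ 1.   0.6 -4. ] w 55.8 | shift cm [-5.06  7.01  0.29] turn -79.92
pred lens [535. 188.] plate edge [[469.0, 121.0], [480.0, 192.0]]
lens 0.61 [576.4 183.8] 7668 (515, 111, 125, 119)
camera_head 0.76 [578.7 181.5] 7608 (515, 111, 125, 119)
72 65 [518.1 107.9] [27.3 45.7] [520.2 106.4] [52.3 74.8]
72 50 [538.  194.9] [24.4 42.5] [534.6 198.2] [61.2 69.5]
[737.9 -53.2 221.2] 13.57 [19.8  34.82] 0.7
[743.7 -53.1 212.5] 13.63 [20.37 35.99] 0.58
[745.6 -56.1 211.2] 13.46 [20.56 35.99] 0.81
tri [737.9 -52.9 222.5]
```

```bash
python3 - <<'E'
from fit import *
for n in("w10","w11"):
    z=np.load(f"pics/{n}k.npz"); k=(z['K'],z['t'],z['M']); im=cv2.imread(f"pics/{n}.png")
    g=cv2.GaussianBlur(cv2.cvtColor(im,cv2.COLOR_BGR2GRAY),(3,3),0).astype(float)
    A,B=proj(k,[[765,18,14],[796,-104,14]]); u=(B-A)/np.hypot(*(B-A)); nrm=np.array([-u[1],u[0]]); L=np.hypot(*(B-A))
    pts=[]
    for s in np.arange(-8,L+8,1):
        r=np.arange(-12,12,.25); q=A+s*u+r[:,None]*nrm; v=map_coordinates(g,[q[:,1],q[:,0]],order=1); d=np.abs(np.gradient(v,.25)); j=d[4:-4].argmax()+4
        pts.append((s,r[j],d[j],*q[j]))
    pts=np.array(pts); ok=(pts[:,2]>12)&(pts[:,0]>8)&(pts[:,0]<L-8)
    W=np.array([onz(k,p,14)[:2] for p in pts[ok,3:]])
    vx,vy,x0,y0=cv2.fitLine(W.astype(np.float32),cv2.DIST_HUBER,0,.01,.01).ravel()
    if vy<0: vx,vy=-vx,-vy
    nn=np.array([vy,-vx]); resid=(W-[x0,y0])@nn
    print(n,ok.sum(),'yaw lens x',np.degrees(np.arctan2(nn[1],nn[0])).round(2),'edge dist along n',(np.array([x0,y0])@nn).round(1),'rms',resid.std().round(2))
    # ends: along the line 3 px inside the plate find where plate (dark) begins/ends
    for d in (6,10,14):
        s=np.arange(-100,60,.5); Q=np.array([x0,y0])+nn*((0)) + d*nn
        t=np.arange(-160,160,.5); P=np.c_[Q+t[:,None]*np.array([vx,vy]),np.full(len(t),14)]; q=proj(k,P); v=map_coordinates(g,[q[:,1],q[:,0]],order=1)
        gr=np.gradient(v,.5); yl=P[:,:2]@np.array([vx,vy]); i=np.argsort(-np.abs(gr)); best=[]
        for j in i:
            if all(abs(yl[j]-b[0])>10 for b in best): best.append((round(yl[j],1),round(gr[j],1)))
            if len(best)==4: break
        print(d,best)
E
```

```text
w10 63 yaw lens x 13.76 edge dist along n 747.4 rms 0.37
6 [(np.float64(-74.0), np.float64(-150.2)), (np.float64(-163.0), np.float64(31.2)), (np.float64(-291.0), np.float64(-15.0)), (np.float64(-305.0), np.float64(-10.9))]
10 [(np.float64(-75.0), np.float64(-155.9)), (np.float64(-163.0), np.float64(28.0)), (np.float64(-291.5), np.float64(-13.7)), (np.float64(-303.0), np.float64(-11.3))]
14 [(np.float64(-76.5), np.float64(-150.7)), (np.float64(-162.5), np.float64(28.1)), (np.float64(-292.0), np.float64(-15.1)), (np.float64(-304.0), np.float64(-11.7))]
w11 55 yaw lens x 13.65 edge dist along n 747.2 rms 0.51
6 [(np.float64(-159.6), np.float64(25.9)), (np.float64(-288.1), np.float64(-12.8)), (np.float64(-301.6), np.float64(-10.9)), (np.float64(-254.6), np.float64(-1.5))]
10 [(np.float64(-160.1), np.float64(24.3)), (np.float64(-289.1), np.float64(-12.2)), (np.float64(-299.6), np.float64(-9.2)), (np.float64(-61.1), np.float64(-1.5))]
14 [(np.float64(-160.1), np.float64(26.4)), (np.float64(-288.6), np.float64(-10.7)), (np.float64(-300.1), np.float64(-10.1)), (np.float64(-59.6), np.float64(1.6))]
```

Plate edge and ring give yaw 13.7° and lateral -227.5 consistently, but depth and height still disagree by a few mm. Two more views with a wider baseline.

Emit:
move_arm:
  rows:
    - [0, 2, -5, 0, 40]
    - [-1, 2, -5, 0, 40]
    - [0, 2, 0, 0, 40]
    - [0, 0, 0, 0, 40]
    - [0, 0, 0, 0, 40]

```text
t: 19.68
ee_pos: [580.5, -59.5, 431.6]
orientation: [-2.274, -2.165, 0.002]
ft_force: [-0.2, -0.6, -2.2]
width: 55.8
grasp_force: 29.9
```

```bash
python3 - <<'E'
from fit import *
plan((590,-100,330),77.2); shot("w12")
E
```

```text
t 19.68 tcp [580.5 -59.5 431.6] yaw -2.82 q6 -0.073 F [-0.2 -0.6 -2.2] w 55.8 | shift cm [-4.    1.17 10.15] turn -80.02
pred lens [441. 163.] plate edge [[416.0, 115.0], [428.0, 175.0]]
lens 0.56 [483.7 159.2] 4359 (431, 103, 107, 92)
camera_head 0.8 [483.3 155.4] 4263 (431, 104, 107, 91)
```

Emit:
move_arm:
  rows:
    - [-2, 0.5, 5, 0, 40]
    - [-2, 0, 5, 0, 40]
    - [-1, 0, 4, 0, 40]
    - [0, 0, 0, 0, 40]
    - [0, 0, 0, 0, 40]

```text
t: 20.45
ee_pos: [584.7, -109.2, 294.5]
orientation: [2.273, 2.166, 0.002]
ft_force: [0.5, 0.0, -2.3]
width: 56.3
grasp_force: 29.9
```

```bash
python3 - <<'E'
from fit import *
plan((590,-100,330),77.2); shot("w13")
V=[]
for n in("w10","w11","w12","w13"):
    z=np.load(f"pics/{n}k.npz"); k=(z['K'],z['t'],z['M']); im=cv2.imread(f"pics/{n}.png")
    I,O,ei,eo=edges(im,tuple(proj(k,[[739,-53,219]])[0])); V.append((k,I,O)); print(n,np.round(ei,1).tolist() if 0 else (np.round(ei[0],1),np.round(ei[1],1)),len(O))
    # inner circle with its rim only
def res2(p,W):
    e=[]
    for k,I,O in W:
        q=proj(k,circ(p[:3],p[3],p[4])); D=I[:,None]-q[None]; d=np.hypot(D[...,0],D[...,1]); j=d.argmin(1); c=q.mean(0)
        e.append(np.sign(np.hypot(*(I-c).T)-np.hypot(*(q[j]-c).T))*d.min(1))
    return np.concatenate(e)
N=np.array([np.cos(np.radians(13.7)),np.sin(np.radians(13.7))])
import itertools
for W in [V]+[list(c) for c in itertools.combinations(V,2)]:
    s=least_squares(res2,[738,-53,218,np.radians(13.7),20],args=(W,),loss='soft_l1',x_scale=[10,10,10,.1,5]); p=s.x
    print(p[:3].round(1),'n,y',(p[:2]@N).round(1),(p[1]*N[0]-p[0]*N[1]).round(1),np.degrees(p[3]).round(2),p[4].round(2),np.abs(s.fun).mean().round(2))
E
```

```text
t 20.45 tcp [ 584.7 -109.2  294.5] yaw -2.78 q6 -0.156 F [ 0.5  0.  -2.3] w 56.3 | shift cm [ 0.94  0.5  -3.55] turn -79.98
pred lens [505. 128.] plate edge [[442.0, 78.0], [457.0, 160.0]]
lens 0.56 [560.7 117.6] 11706 (483, 25, 157, 153)
camera_head 0.86 [559.6 115.3] 11950 (483, 24, 157, 154)
w10 (array([518.1, 108. ]), array([27.3, 45.7])) 65
w11 (array([538. , 194.9]), array([24.5, 42.5])) 50
w12 (array([441.9, 168.6]), array([ 9.2, 30.3])) 44
w13 (array([507.9, 135.2]), array([28.4, 50.6])) 60
[737.8 -53.3 221.2] n,y 704.2 -226.5 14.04 19.72 0.51
[737.9 -53.3 221.2] n,y 704.3 -226.5 13.95 19.83 0.49
[737.9 -53.2 221.2] n,y 704.3 -226.5 14.12 19.64 0.5
[736.7 -53.2 222.9] n,y 703.2 -226.2 13.97 19.56 0.54
[738.1 -53.4 220.9] n,y 704.5 -226.7 14.18 19.79 0.48
[737.3 -53.1 221.8] n,y 703.8 -226.2 14.02 19.7 0.52
[738.2 -53.3 220.4] n,y 704.6 -226.6 14.13 19.58 0.52
```

All four views agree: lens at (737.8,-53.3,221.2), axis yaw ~14°. The target mould middle is (621,-82,221), so TCP z ≈ 206 and tool yaw 103.9°. Turning.

Emit:
move_arm:
  rows:
    - [0, 0, 0, -10, 40]
    - [0, 0, 0, -10, 40]
    - [0, 0, 0, -10, 40]
    - [0, 0, 0, -10, 40]
    - [0, 0, 0, -10, 40]
    - [0, 0, 0, -10, 40]
    - [0, 0, 0, -10, 40]
    - [0, 0, 0, -10, 40]
    - [0, 0, 0, -10, 40]
    - [0, 0, 0, -10, 40]

```text
t: 21.85
ee_pos: [584.5, -109.1, 294.3]
orientation: [-0.207, 3.132, -0.001]
ft_force: [0.7, 0.9, -3.6]
width: 56.0
grasp_force: 29.9
```

Emit:
move_arm:
  rows:
    - [0, 0, 0, -6.7, 40]
    - [0, 0, 0, 0, 40]
    - [0, 0, 0, 0, 40]

```text
t: 22.22
ee_pos: [584.1, -109.2, 293.5]
orientation: [-0.377, 3.118, -0.001]
ft_force: [0.1, -0.5, -3.8]
width: 56.1
grasp_force: 29.9
```

```bash
python3 - <<'E'
from h import *
plan((621.3,-82.1,205.9),103.9)
E
```

```text
t 22.23 tcp [ 584.1 -109.2  293.5] yaw 103.8 q6 -2.016 F [ 0.1 -0.5 -3.8] w 56.1 | shift cm [-4.25  1.75  8.76] turn -0.1
```

Emit:
move_arm:
  rows:
    - [-1, 0.5, 2, 0, 40]
    - [-1, 0.5, 2.5, 0, 40]
    - [-1, 0.5, 2.2, 0, 40]
    - [-1, 0.2, 1.5, 0, 40]
    - [-0.3, 0, 0.6, 0, 40]
    - [0, 0, 0, 0, 40]
    - [0, 0, 0, 0, 40]
    - [0, 0, 0, 0, 40]

```text
t: 23.22
ee_pos: [621.6, -82.8, 205.6]
orientation: [-0.38, 3.117, -0.001]
ft_force: [0.0, -0.0, -3.3]
width: 56.4
grasp_force: 29.9
```

```bash
python3 - <<'E'
from h import *
plan((621.3,-82.1,205.9),103.9)
o=get_obs(); M=R.from_rotvec(o['orientation']).as_matrix()
k=cal("wrist"); im=optics.get_image("wrist"); cv2.imwrite("pics/w14.png",im); g=cv2.cvtColor(im,cv2.COLOR_BGR2GRAY)
# mould top: back edge (robot side) predicted at tool x=+30, z=-(59.3)
q=lambda x,y:proj(k,o['ee_pos']+M@np.array([x,y,-59.3]))[0].round(1)
print('near edge',q(30,-28),q(30,0),q(30,28),'far',q(-30,0))
c=int(q(30,0)[0]); r0=int(q(30,0)[1])
for off in(-24,-18,18,24): print(off,[int(v) for v in g[r0-14:r0+14,c+off-2:c+off+3].mean(1)])
for cam,P in(("scene",None),("top",None)):
    kk=cal(cam); im=optics.get_image(cam); cv2.imwrite(f"pics/{cam}14.png",im)
    pr=proj(kk,[o['ee_pos']+[0,0,15.3],[737.8,-53.3,221.2]]).round(1); print(cam,"pred mould mid, lens",pr.tolist())
    for l in("egg_half_a","camera_head"): print(l,[(np.round(d['point']).tolist(),round(d['conf'],2)) for d in spotter.find_in(cam,l)])
E
```

```text
t 23.23 tcp [621.6 -82.8 205.6] yaw 103.89 q6 -1.965 F [ 0.  -0.  -3.3] w 56.4 | shift cm [ 0.02  0.08 -0.03] turn -0.01
near edge [254.4 238.4] [325.6 238.4] [396.8 238.5] far [325.3 361.3]
-24 [59, 59, 58, 60, 57, 64, 59, 61, 61, 59, 54, 94, 123, 119, 118, 117, 119, 117, 118, 117, 119, 117, 118, 117, 119, 120, 117, 118]
-18 [59, 60, 61, 60, 61, 60, 58, 61, 61, 59, 56, 96, 123, 120, 118, 118, 119, 118, 117, 119, 118, 118, 117, 119, 118, 119, 120, 120]
18 [60, 60, 61, 59, 61, 59, 59, 60, 60, 58, 63, 98, 124, 117, 119, 118, 118, 117, 118, 118, 118, 119, 119, 117, 119, 118, 117, 118]
24 [59, 61, 59, 62, 58, 59, 60, 58, 60, 58, 63, 98, 122, 118, 116, 117, 118, 117, 117, 118, 116, 118, 118, 118, 116, 117, 118, 118]
scene pred mould mid, lens [[321.2, 176.0], [369.0, 193.2]]
egg_half_a [([319.0, 182.0], 0.98), ([238.0, 210.0], 0.88), ([333.0, 170.0], 0.76), ([302.0, 204.0], 0.74)]
camera_head [([391.0, 201.0], 0.8), ([378.0, 158.0], 0.58)]
top pred mould mid, lens [[343.9, 173.6], [333.4, 134.8]]
egg_half_a []
camera_head [([326.0, 114.0], 0.58)]
```

The near top edge lies 3.4 px before the prediction, meaning the mould sits about 1.6 mm towards the robot in the grip; its edge is level across both halves. A small correction, then hand in.

Emit:
move_arm:
  rows:
    - [-0.15, 0.1, 0, 0, 40]
    - [0, 0, 0, 0, 40]
    - [0, 0, 0, 0, 40]
    - [0, 0, 0, 0, 40]

```text
t: 24.08
ee_pos: [622.6, -81.2, 204.6]
orientation: [0.381, -3.118, -0.0]
ft_force: [0.2, -0.4, -3.3]
width: 56.1
grasp_force: 29.9
```

```bash
python3 - <<'E'
from h import *
from workcell import close_job
plan((622.9,-81.7,205.9),103.9)
print(close_job())
E
```

```text
t 24.07 tcp [622.6 -81.2 204.6] yaw 103.92 q6 -1.962 F [ 0.2 -0.4 -3.3] w 56.1 | shift cm [-0.01 -0.06 -0.13] turn 0.02
the job is handed in; nothing more can be done
None
```

The egg mould is closed flush, lifted as one, and held upright 12 cm in front of the lens with its joint line facing it; by my measurements its middle is about 1 mm from target, on top of roughly 2 mm camera calibration error, and I handed the job in at 24 s.

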